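# Set a stopper with the bench stoppering press

## Robot

A 6-joint arm with a two-finger parallel gripper is mounted at the origin on a cart in front of the work surface, level with it; the furniture and walls round the work are solid. World frame = base frame: x ahead of the robot, y to its left, z up, the work surface at z = 0. Lengths are in mm, angles in rad, forces in N, time in s.
With the tool pointing down it reaches from about 375 to 975 mm from the base axis. Payload 3.8 kg.
Tool frame: the origin (TCP) lies on the front face of the gripper's body, between the roots of the fingers; the fingertips stand 64 mm ahead of it and the grasp point (between the pads) lies 45 mm ahead of it (manip.tcp_to_tips is the distance from the TCP to the fingertips, in mm); z points along the fingers, y is the line along which they close (so a half turn about z gives the same grasp; the last joint's range is limited). The gripper opens to 88 mm and grips with 3 to 60 N. Pads are 18 mm wide; open, the fingers measure 123 mm over their backs; the gripper's body (75 mm by 187 mm) begins 45 mm behind the grasp point.
Start: joints at [-1.279, 0.264, 1.604, -0, 1.274, -0.037], TCP at [217.957, -638.838, 302.706] pointing down, gripper open.
Joint ranges: [-2.63, 2.63], [-0.94, 2.18], [0.31, 2.57], [-1.31, 4.45], [0, 2.66], [-2.55, 2.55]. Speed limits (rad/s): [2.57, 2.57, 3.14, 3.14, 3.14, 3.14].

## Interface

Orientations are given as a unit quaternion [x, y, z, w].
In Python, from plant import manip gives the robot as it stands.
- The arm moves only by the tool servo_tool, never from a script. Its argument "series" is a list of rows, each an object with "travel": the shift along the tool's x, y, z in units of 30 mm (1.0 is 30 mm), a list of three; "dr": the turn, a rotation vector about the tool's x, y, z in degrees, a list of three; "grip": the finger opening in mm, from 0 to 88.1. A call has 1 to 8 rows; each row shifts and turns the commanded pose from where the row before left it, along the tool's axes as they then stand; what a row does not reach is not made up. A row lasts 1/10 s, in which the tool goes at most 50 mm and 8.59 degrees, less where a joint would pass 70% of its speed; a pose out of reach is approached as far as the arm can. A call is refused whole if a number of a shift passes 1 or a number of a turn 8.59, either way. A call with a gripper value outside its range is refused whole. The fingers move at their own pace and stop on an object; the grip force is fixed at half the most. Time passes only in rows, so rows that do not move let the fingers close. It gives the time, the measured TCP pose, the force, the opening and the grip force at its end, in the units of the state.
- manip.observe(): the state, without advancing time (a new reading comes with each control period).
- manip.camera(name): name is "side" or "top" or "wrist"; returns the picture (480x640x3 uint8, red, green, blue); there is no depth.
- manip.camera_model(name): a dict with "K" (3x3 intrinsics, pixels), "k1" (the pictures are not rectified: a ray, as slopes to the right and down, at radius r is drawn at 1 + k1 r^2 times it, then the intrinsics apply), "world_from_camera" (4x4, takes a point from camera to world coordinates); the wrist camera has in their place "hand_eye" (4x4, takes a point from camera to tool coordinates, whose origin is the TCP and whose axes are the flange's). Camera axes: x right, y down, z forward; pixel columns grow to the right and rows downward; lengths in mm; the calibration is good to about 2 mm. A picture is of the moment at which its call begins: read the wrist's pose just before it. camera_model takes no time and is no camera call.
- manip.job_done(): hands the job in; it is judged then, once.
Trained networks look in the newest picture that a camera, given by its name, has taken for a name from the list of things; names that differ only in an ending like _2 or _b are one class to them, and where a whole thing is asked for, a point or a joint stands for the part that bears it (a point fixed in the world has none). Each returns a list of dicts, best first, with "p" (0 to 1); they miss things now and then, are a little off and sometimes report something else, mostly with a low value. They report only what shows in the picture. A call takes as long as a camera call.
- manip.boxes_of(thing, camera): "location" ([x, y, z] in mm, in the coordinates of the camera as it stood for that picture, good to about 4 mm: the middle of the surface that is visible of it).
- manip.silhouettes(thing, camera): "region" (480x640 bool, what is visible of it).
- manip.place_of(thing, camera): "location" ([x, y, z] in mm, in the coordinates of the camera as it stood for that picture, good to about 4 mm: a listed point, or the origin of a listed thing).
The state is a dict: "time_s": time; "qpos": joint angles; "qvel": joint speeds; "tau": joint torques, N m; "position": TCP position; "tcp_rot": TCP orientation; "wrist_force": force on the tool from outside, world axes, zero at the start; "wrist_torque": the same for the moment, N m; "gripper_width": finger opening in mm; "grip_force": force on a finger pad.
Only numpy, scipy, OpenCV 4.12 (cv2) and the standard library are available. Lean on these libraries where they do the work, as an engineer would, in place of code of your own. Each camera call takes 0.05 s, during which the arm holds its last target. There are 200 camera calls.

## Task

Push the press's sled fully home so that the tube stands under the ram, then press the red plunger straight down until it firmly bottoms against its hidden depth stop and keep it there for about a second. The stop's depth differs every time, so feel for it, and do not force it: never more than 22 N on the plunger. Finally let the plunger rise all the way up, with the sled still home and the nearby bottles and tape roll undisturbed.

Things in the scene. Friction and masses are not known exactly. Their poses are not given: they have to be found in the camera images.
- press: White bench press, fixed. Origin on the bench under the ram axis; z up, its +y is the way the sled pulls out, +x points to the column. Base x -50..95, y -60..60, with a rail bed x -43..43 on to y 165, 23 mm high; column x 57..87, y -28..28; head x -29..87, y -30..30, z 160..215 mm. The depth stop hidden in the head halts the plunger after a stroke of 10 to 25 mm, different each time, not visible.
- plunger: Red knob, 42 mm across, 14 mm high, on the sprung ram. Origin: centre of its flat top, 263 mm above the bench when up. Moves straight down, springs back. Spring 4 N rising to 8 N; driving the stopper adds 2.5 N after some mm (a small step, not the stop). On the stop's rubber buffer the push climbs 6 N per mm: 13 to 17 N in all is surely firm on the stop; over 22 N is forcing.
- sled (a joint): Aluminium sled carrying the tube under the head, 160 mm long, 52 mm wide: how far it stands out, m; 0 = fully home against its end stop, up to 0.095 out along the press's +y. It drags with about 2 N of friction and stays where it is left.
- sled_tab (a point): Centre of the top of the sled's upright blue tab: 32 mm wide along the press's x, 14 mm thick along its y, top 78 mm above the bench, standing up 55 mm from the sled. It lies 115 mm along the press's +y from the tube's axis. It can be pushed toward the press's -y from the outer side, or pinched from above.
- stopper (a joint): Black rubber stopper, flange 17 mm across, standing proud in the glass tube on the sled: how far it has been driven in, m; grows as the ram drives it down, at most 0.0215. Flange top 131 mm above the bench at 0. The ram's foot stands 137 mm above the bench when the plunger is up.
- black_cap_bottle: Bystander: white bottle with black cap, 44 mm across, 90 mm high, loose; origin under its centre.
- red_cap_bottle: Bystander: amber bottle with red cap, 58 mm across, 130 mm high, loose; origin under its centre.
- tape_roll: Bystander: roll of tan tape lying flat, 98 mm across, 25 mm high, loose; origin under its centre.

How it is judged:
By the outcome, as a careful person would: the job done as asked, in the order asked, and still so for the second after the job is handed in, with the robot touching nothing.
It also fails if it takes over 48 s, if anything falls off the work surface, if the arm or the gripper's body presses on something with over 40 N, if the wrist force passes 120 N, or if a joint passes its speed limit or range.

## Working session

There is one attempt and no reset: what is moved stays moved. The work goes in short steps, Python scripts to look and compute and a tool call to move; the robot and the scene stay as the last step left them, time stands still between calls to the robot, and variables do not carry over. Pictures are saved under pics/ and viewed, at most 10 in all, crops included, and the job is handed in when it is done.

Besides the shell and the picture viewer there is one more tool, called after ">>>" as name([rows], argument=value, ...), one row to a line, values as JSON. servo_tool: Moves the arm, as the interface text tells. Its arguments: {"type":"object","properties":{"series":{"type":"array"}},"required":["series"]}

```bash
mkdir -p pics; cat > h.py <<'E'
import numpy as np, cv2
from plant import manip
from scipy.spatial.transform import Rotation as R
def T(cam):
    m=manip.camera_model(cam)
    if cam!='wrist': return np.array(m['world_from_camera'])
    s=manip.observe(); W=np.eye(4); W[:3,:3]=R.from_quat(s['tcp_rot']).as_matrix(); W[:3,3]=s['position']
    return W@np.array(m['hand_eye'])
def look(cam,fn=None):
    W=T(cam); im=manip.camera(cam)
    if fn: cv2.imwrite('pics/'+fn,im[:,:,::-1])
    return W
def place(thing,cam,W,f='place_of'):
    for d in getattr(manip,f)(thing,cam)[:2]:
        print(cam,thing,f,round(d['p'],2),np.round((W@np.r_[d['location'],1])[:3],1))
def proj(cam,P,W=None):
    m=manip.camera_model(cam); W=T(cam) if W is None else W
    p=(np.linalg.inv(W)@np.r_[P,1])[:3]; s=p[:2]/p[2]; s=s*(1+m['k1']*(s@s)); K=np.array(m['K']); return (K@np.r_[s,1])[:2]
E
python3 - <<'E'
from h import *
s=manip.observe(); print(s['time_s'],s['tcp_rot'],s['position'])
print(R.from_quat(s['tcp_rot']).as_matrix().round(3))
for c in ('side','top'):
    W=look(c,c+'0.png')
    for t in ('press','plunger','sled_tab','stopper','black_cap_bottle','red_cap_bottle','tape_roll'): place(t,c,W)
print(manip.observe()['time_s'])
E
```

```text
0.0 [ 9.86520267e-01  1.63635261e-01 -1.48935771e-04 -1.11403911e-03] [ 217.76804838 -638.28746262  301.40708797]
[[ 0.946  0.323 -0.001]
 [ 0.323 -0.946  0.002]
 [ 0.    -0.002 -1.   ]]
side press place_of 0.93 [517.6   5.9  -3.4]
side sled_tab place_of 0.6 [550.  193.9  79.9]Traceback (most recent call last):
  File "<stdin>", line 6, in <module>
  File "h.py", line 14, in place
    for d in getattr(manip,f)(thing,cam)[:2]:
             ~~~~~~~~~~~~~~~~^^^^^^^^^^^
ValueError: it knows: black_cap_bottle, plunger, press, red_cap_bottle, sled_tab, tape_roll
```

View pics/side0.png

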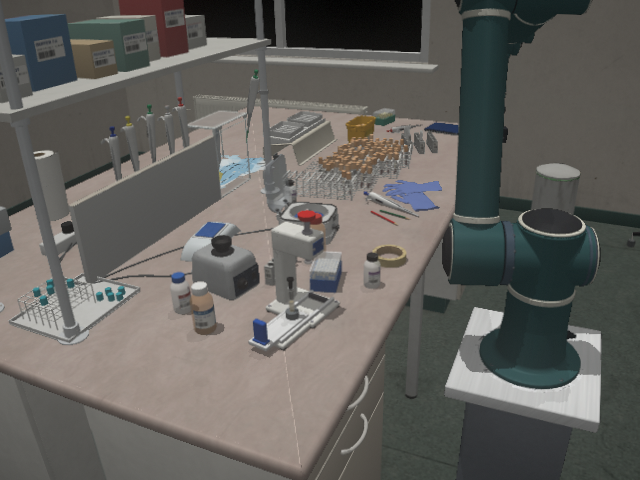

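The side picture shows the press at about (290,260), its red plunger at (310,216) and the blue tab at (260,330), with the sled pulled out. The bottles are at (203,308) and (372,270), and the tape roll is at (388,255).

```bash
python3 - <<'E'
from h import *
for c in ('top','side'):
    W=look(c,c+'1.png')
    for t in ('press','plunger','sled_tab','black_cap_bottle','red_cap_bottle','tape_roll'): place(t,c,W)
    place('sled_tab',c,W,'boxes_of')
print(manip.observe()['time_s'])
E
```

```text
top press place_of 0.88 [519.5   7.5   3.2]
top plunger place_of 0.68 [516.5   9.  266. ]
top sled_tab place_of 0.88 [551.6 193.5  74.4]
top black_cap_bottle place_of 0.85 [ 416.5 -163.2   -4.7]
top black_cap_bottle place_of 0.25 [5.215e+02 6.900e+00 2.000e-01]
top red_cap_bottle place_of 0.82 [ 618.3 -258.     1.9]
top tape_roll place_of 0.78 [ 420.2 -321.2    2.7]
side press place_of 0.89 [ 5.196e+02  6.000e+00 -1.000e-01]
side press place_of 0.2 [ 418.6 -316.5    2.3]
side plunger place_of 0.67 [511.7  12.  262.4]
side sled_tab place_of 0.97 [548.8 192.2  78.7]
side black_cap_bottle place_of 0.65 [ 415.4 -164.5   -0.8]
side tape_roll place_of 0.72 [ 416.1 -317.8    0.7]
side sled_tab boxes_of 0.81 [533.3 138.2  24.5]
1.0
```

View pics/top1.png

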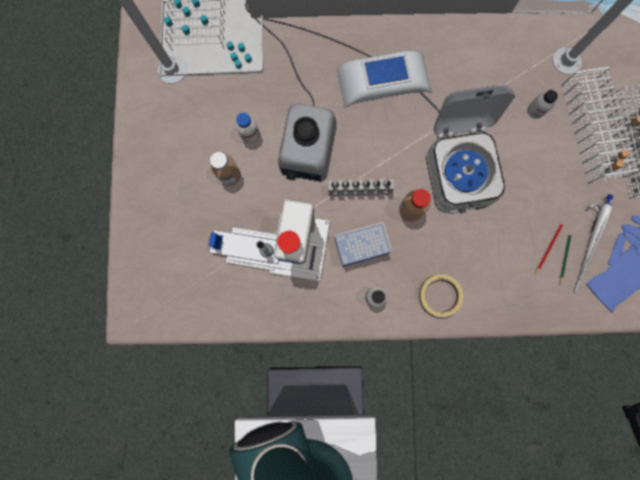

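The top view agrees with the detections: the plunger is at (288,243) and the blue tab at (215,241). That puts the press origin near (518.5, 7), its +y axis at about 80.4°, and the sled about 74 mm out. I'll raise the tool, turn it by −61.6° and close the gripper.

>>> servo_tool([
  {"travel": [0, 0, -0.3], "dr": [0, 0, -7.7], "grip": 0},
  {"travel": [0, 0, -0.3], "dr": [0, 0, -7.7], "grip": 0},
  {"travel": [0, 0, -0.3], "dr": [0, 0, -7.7], "grip": 0},
  {"travel": [0, 0, -0.3], "dr": [0, 0, -7.7], "grip": 0},
  {"travel": [0, 0, -0.3], "dr": [0, 0, -7.7], "grip": 0},
  {"travel": [0, 0, -0.3], "dr": [0, 0, -7.7], "grip": 0},
  {"travel": [0, 0, -0.3], "dr": [0, 0, -7.7], "grip": 0},
  {"travel": [0, 0, 0], "dr": [0, 0, -7.7], "grip": 0},
])

```text
time_s: 1.8
position: [218.1, -639.4, 367.7]
tcp_rot: [0.762, 0.648, -0.001, 0.001]
wrist_force: [-0.7, -1.0, -0.5]
gripper_width: 26.2
grip_force: 0.0
```

>>> servo_tool([
  {"travel": [1, 0.2, 0], "dr": [0, 0, 0], "grip": 0},
  {"travel": [1, 0.2, 0], "dr": [0, 0, 0], "grip": 0},
  {"travel": [1, 0.2, 0], "dr": [0, 0, 0], "grip": 0},
  {"travel": [1, 0.2, 0], "dr": [0, 0, 0], "grip": 0},
  {"travel": [1, 0.2, 0], "dr": [0, 0, 0], "grip": 0},
  {"travel": [1, 0.2, 0], "dr": [0, 0, 0], "grip": 0},
  {"travel": [1, 0.2, 0], "dr": [0, 0, 0], "grip": 0},
  {"travel": [1, 0.2, 0], "dr": [0, 0, 0], "grip": 0},
])

```text
time_s: 2.6
position: [305.4, -408.9, 365.9]
tcp_rot: [0.764, 0.646, 0.0, 0.0]
wrist_force: [0.7, -0.4, -0.3]
gripper_width: 0.7
grip_force: 0.0
```

>>> servo_tool([
  {"travel": [1, 0.2, 0], "dr": [0, 0, 0], "grip": 0},
  {"travel": [1, 0.2, 0], "dr": [0, 0, 0], "grip": 0},
  {"travel": [1, 0.2, 0], "dr": [0, 0, 0], "grip": 0},
  {"travel": [1, 0.2, 0], "dr": [0, 0, 0], "grip": 0},
  {"travel": [1, 0.2, 0], "dr": [0, 0, 0], "grip": 0},
  {"travel": [1, 0.2, 0], "dr": [0, 0, 0], "grip": 0},
  {"travel": [1, 0.2, 0], "dr": [0, 0, 0], "grip": 0},
  {"travel": [1, 0.2, 0], "dr": [0, 0, 0], "grip": 0},
])

```text
time_s: 3.4
position: [392.5, -180.2, 366.0]
tcp_rot: [0.764, 0.646, 0.0, 0.0]
wrist_force: [0.6, -0.5, 0.4]
gripper_width: 0.2
grip_force: 0.0
```

>>> servo_tool([
  {"travel": [1, 0.2, 0], "dr": [0, 0, 0], "grip": 0},
  {"travel": [1, 0.2, 0], "dr": [0, 0, 0], "grip": 0},
  {"travel": [1, 0.2, 0], "dr": [0, 0, 0], "grip": 0},
  {"travel": [1, 0.2, 0], "dr": [0, 0, 0], "grip": 0},
  {"travel": [1, 0.2, 0], "dr": [0, 0, 0], "grip": 0},
  {"travel": [1, 0.2, 0], "dr": [0, 0, 0], "grip": 0},
  {"travel": [1, 0.2, 0], "dr": [0, 0, 0], "grip": 0},
  {"travel": [1, 0.2, 0], "dr": [0, 0, 0], "grip": 0},
])

```text
time_s: 4.2
position: [479.8, 48.5, 366.0]
tcp_rot: [0.764, 0.646, 0.0, 0.0]
wrist_force: [-0.0, -0.8, 0.7]
gripper_width: 0.3
grip_force: 0.0
```

>>> servo_tool([
  {"travel": [1, 0.2, 0], "dr": [0, 0, 0], "grip": 0},
  {"travel": [1, 0.2, 0], "dr": [0, 0, 0], "grip": 0},
  {"travel": [1, 0.2, 0], "dr": [0, 0, 0], "grip": 0},
  {"travel": [1, 0.2, 0], "dr": [0, 0, 0], "grip": 0},
  {"travel": [1, 0.2, 0], "dr": [0, 0, 0], "grip": 0},
  {"travel": [1, 0.2, 0], "dr": [0, 0, 0], "grip": 0},
  {"travel": [0.5, 0, 0], "dr": [0, 0, 0], "grip": 0},
])

```text
time_s: 4.9
position: [548.0, 235.5, 365.5]
tcp_rot: [0.763, 0.646, 0.0, -0.0]
wrist_force: [0.2, 0.1, -0.5]
gripper_width: 0.8
grip_force: 0.0
```

```bash
python3 - <<'E'
from h import *
s=manip.observe(); print(s['time_s'],s['position'],s['wrist_force'])
W=look('wrist','w1.png'); place('sled_tab','wrist',W); place('plunger','wrist',W)
W=look('side'); place('sled_tab','side',W); place('plunger','side',W)
E
```

```text
4.9 [547.98163099 235.51381292 365.51682318] [ 0.18479641  0.1128584  -0.50519274]
wrist sled_tab place_of 0.96 [555.1 194.8  78. ]
side sled_tab place_of 0.79 [549.9 191.7  78.5]
side plunger place_of 0.61 [548.  195.4  76.8]
side plunger place_of 0.59 [512.2  10.6 263.6]
```

View pics/w1.png

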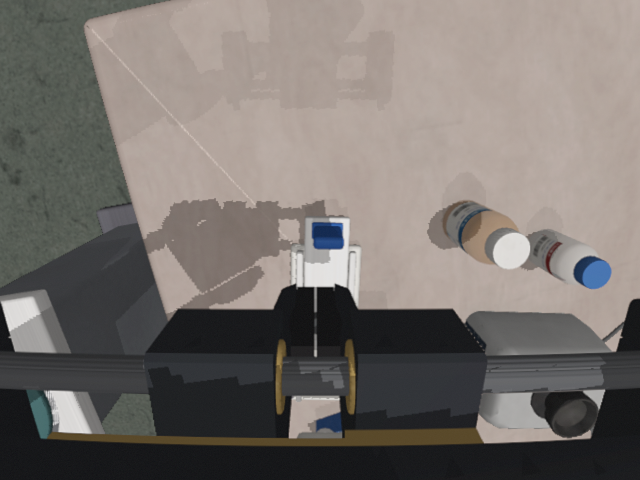

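The wrist view shows the blue tab's top at about (328,235), with the sled's rails running straight up the image, so the yaw is aligned. A brown bottle with a white cap, centred near (510,250), stands on the +x side. I'll check its clearance to the gripper's body.

```bash
cat >> h.py <<'E'
def ray(cam,uv,W=None):
    m=manip.camera_model(cam); W=T(cam) if W is None else W
    s=cv2.undistortPoints(np.float64([[uv]]),np.float64(m['K']),np.float64([m['k1'],0,0,0,0]))[0,0]
    return W[:3,3],W[:3,:3]@np.r_[s,1]
def atz(cam,uv,z):
    o,d=ray(cam,uv); return (o+d*(z-o[2])/d[2]).round(1)
E
python3 - <<'E'
from h import *
A=np.zeros((3,3));b=np.zeros(3)
for c,uv in(('top',(220,160)),('wrist',(510,250)),('side',(201,288))):
    o,d=ray(c,uv); d=d/np.linalg.norm(d); P=np.eye(3)-np.outer(d,d); A+=P;b+=P@o
X=np.linalg.solve(A,b);print('cap',X.round(),proj('top',X),proj('wrist',X),proj('side',X))
for uv in ((328,228),(312,223),(343,223)): print(atz('wrist',uv,78))
E
```

```text
cap [721. 165. 110.] [220.87762098 160.41115689] [506.69412167 248.99184818] [199.51355339 287.08083634]
[556.1 205.3  78. ]
[541.  213.1  78. ]
[571.7 207.9  78. ]
```

>>> servo_tool([
  {"travel": [0.1, 0.2, 1], "dr": [0, 0, 0], "grip": 0},
  {"travel": [0, 0, 1], "dr": [0, 0, 0], "grip": 0},
  {"travel": [0, 0, 1], "dr": [0, 0, 0], "grip": 0},
  {"travel": [0, 0, 1], "dr": [0, 0, 0], "grip": 0},
  {"travel": [0, 0, 1], "dr": [0, 0, 0], "grip": 0},
  {"travel": [0, 0, 1], "dr": [0, 0, 0], "grip": 0},
  {"travel": [0, 0, 1], "dr": [0, 0, 0], "grip": 0},
  {"travel": [0, 0, 1], "dr": [0, 0, 0], "grip": 0},
])

```text
time_s: 6.0
position: [553.9, 234.2, 125.2]
tcp_rot: [0.764, 0.645, 0.0, 0.0]
wrist_force: [0.1, -0.1, -0.3]
gripper_width: 0.5
grip_force: 0.0
```

>>> servo_tool([
  {"travel": [0, 0, 0.2], "dr": [0, 0, 0], "grip": 0},
])

```text
time_s: 6.1
position: [551.2, 233.3, 116.1]
tcp_rot: [0.764, 0.645, -0.003, -0.001]
wrist_force: [0.0, -0.1, -1.0]
gripper_width: 0.5
grip_force: 0.0
```

```bash
python3 - <<'E'
from h import *
s=manip.observe(); print(s['time_s'],s['position'],s['wrist_force'])
W=look('wrist','w2.png'); place('sled_tab','wrist',W)
E
```

```text
6.1 [551.16041042 233.26024386 116.10047248] [ 0.03376344 -0.14835979 -1.02063   ]
wrist sled_tab place_of 0.9 [556.3 195.8  81.6]
```

View pics/w2.png

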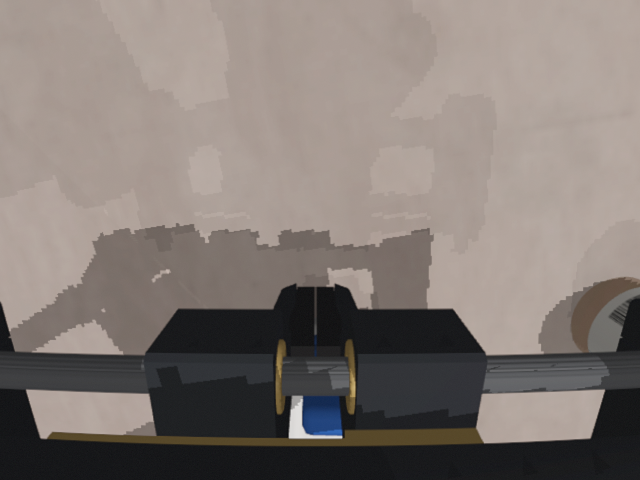

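The tab shows just behind the fingers at x 303–343 px, with the finger centre at 316, so a small sideways correction is enough. Pushing now.

>>> servo_tool([
  {"travel": [-0.3, 0.2, 0], "dr": [0, 0, 0], "grip": 0},
  {"travel": [-0.3, 0, 0], "dr": [0, 0, 0], "grip": 0},
  {"travel": [-0.3, 0, 0], "dr": [0, 0, 0], "grip": 0},
  {"travel": [-0.3, 0, 0], "dr": [0, 0, 0], "grip": 0},
  {"travel": [-0.3, 0, 0], "dr": [0, 0, 0], "grip": 0},
])

```text
time_s: 6.7
position: [553.0, 189.7, 121.0]
tcp_rot: [0.764, 0.646, 0.001, 0.0]
wrist_force: [1.4, 3.0, 1.0]
gripper_width: 0.5
grip_force: 1.2
```

>>> servo_tool([
  {"travel": [-0.3, 0, 0], "dr": [0, 0, 0], "grip": 0},
  {"travel": [-0.3, 0, 0], "dr": [0, 0, 0], "grip": 0},
  {"travel": [-0.3, 0, 0], "dr": [0, 0, 0], "grip": 0},
  {"travel": [-0.1, 0, 0], "dr": [0, 0, 0], "grip": 0},
])

```text
time_s: 7.1
position: [546.8, 159.5, 119.5]
tcp_rot: [0.764, 0.645, -0.0, -0.0]
wrist_force: [-0.3, 1.6, 2.0]
gripper_width: 0.1
grip_force: 1.1
```

>>> servo_tool([
  {"travel": [-0.2, 0, 0], "dr": [0, 0, 0], "grip": 0},
  {"travel": [-0.2, 0, 0], "dr": [0, 0, 0], "grip": 0},
  {"travel": [-0.1, 0, 0], "dr": [0, 0, 0], "grip": 0},
])

```text
time_s: 7.4
position: [544.3, 145.3, 119.4]
tcp_rot: [0.764, 0.646, -0.001, -0.0]
wrist_force: [-0.4, 2.5, 1.6]
gripper_width: 0.5
grip_force: 1.1
```

>>> servo_tool([
  {"travel": [-0.1, 0, 0], "dr": [0, 0, 0], "grip": 0},
])

```text
time_s: 7.5
position: [543.7, 142.6, 119.4]
tcp_rot: [0.764, 0.646, -0.001, -0.0]
wrist_force: [-0.9, 2.4, 1.3]
gripper_width: 0.3
grip_force: 1.1
```

>>> servo_tool([
  {"travel": [-0.1, 0, 0], "dr": [0, 0, 0], "grip": 0},
])

```text
time_s: 7.6
position: [543.3, 139.7, 119.3]
tcp_rot: [0.764, 0.646, -0.0, -0.0]
wrist_force: [-2.0, 3.1, 0.0]
gripper_width: 0.2
grip_force: 1.1
```

>>> servo_tool([
  {"travel": [-0.1, 0, 0], "dr": [0, 0, 0], "grip": 0},
])

```text
time_s: 7.7
position: [543.1, 138.3, 119.5]
tcp_rot: [0.764, 0.645, 0.001, -0.001]
wrist_force: [0.2, 17.1, -1.6]
gripper_width: 0.2
grip_force: 8.3
```

>>> servo_tool([
  {"travel": [-0.1, 0, 0], "dr": [0, 0, 0], "grip": 0},
])

```text
time_s: 7.8
position: [543.0, 137.8, 119.6]
tcp_rot: [0.765, 0.644, 0.003, -0.003]
wrist_force: [0.5, 28.7, -6.2]
gripper_width: 0.5
grip_force: 13.8
```

>>> servo_tool([
  {"travel": [-0.1, 0, 0], "dr": [0, 0, 0], "grip": 0},
])

```text
time_s: 7.9
position: [543.0, 137.4, 119.7]
tcp_rot: [0.765, 0.644, 0.005, -0.004]
wrist_force: [1.9, 38.3, -8.5]
gripper_width: 0.4
grip_force: 19.3
```

The force rise at a distance of about 133 mm matches the end stop, so the sled is home. I'll back off, rise and look again.

>>> servo_tool([
  {"travel": [0.3, 0, 0], "dr": [0, 0, 0], "grip": 0},
  {"travel": [0.5, 0, 0], "dr": [0, 0, 0], "grip": 0},
  {"travel": [0.5, 0, 0], "dr": [0, 0, 0], "grip": 0},
  {"travel": [0, 0, -0.8], "dr": [0, 0, 0], "grip": 0},
  {"travel": [0, 0, -1], "dr": [0, 0, 0], "grip": 0},
  {"travel": [0, 0, -1], "dr": [0, 0, 0], "grip": 0},
  {"travel": [0, 0, -1], "dr": [0, 0, 0], "grip": 0},
  {"travel": [0, 0, -1], "dr": [0, 0, 0], "grip": 0},
])

```text
time_s: 8.7
position: [549.0, 169.7, 265.0]
tcp_rot: [0.763, 0.646, -0.0, 0.0]
wrist_force: [0.4, -0.2, 1.2]
gripper_width: 0.6
grip_force: 0.0
```

>>> servo_tool([
  {"travel": [0, 0, -1], "dr": [0, 0, 0], "grip": 0},
  {"travel": [0, 0, -1], "dr": [0, 0, 0], "grip": 0},
  {"travel": [0, 0, -1], "dr": [0, 0, 0], "grip": 0},
  {"travel": [0, 0, -1], "dr": [0, 0, 0], "grip": 0},
  {"travel": [0, 0, 0], "dr": [0, 0, 0], "grip": 0},
])

```text
time_s: 9.2
position: [550.9, 170.2, 389.6]
tcp_rot: [0.764, 0.646, 0.004, 0.002]
wrist_force: [-0.3, -0.0, 0.4]
gripper_width: 0.7
grip_force: 0.0
```

```bash
python3 - <<'E'
from h import *
s=manip.observe(); print(s['time_s'],s['position'],s['wrist_force'])
W=look('wrist'); place('sled_tab','wrist',W)
for c in('side','top'):
  W=look(c,c+'2.png')
  for t in ('sled_tab','plunger','press'):place(t,c,W)
E
```

```text
9.2 [550.90132247 170.17909371 389.55696341] [-0.29047047 -0.00889409  0.43138225]
wrist sled_tab place_of 0.75 [539.2 123.5  79.5]
side sled_tab place_of 0.94 [534.1 121.4  78.9]
side plunger place_of 0.61 [509.2   9.  262.3]
side press place_of 0.91 [517.6   5.8  -2.9]
top sled_tab place_of 0.73 [540.5 121.2  71.6]
top plunger place_of 0.7 [512.4   5.3 264.2]
top plunger place_of 0.38 [ 416.2 -165.1   -1.4]
top press place_of 0.66 [519.9   5.7   1.4]
```

>>> servo_tool([
  {"travel": [-1, -0.2, 0], "dr": [0, 0, 0], "grip": 0},
  {"travel": [-1, 0, 0], "dr": [0, 0, 0], "grip": 0},
  {"travel": [-1, 0, 0], "dr": [0, 0, 0], "grip": 0},
  {"travel": [-1, 0, 0], "dr": [0, 0, 0], "grip": 0},
  {"travel": [-1, 0, 0], "dr": [0, 0, 0], "grip": 0},
  {"travel": [-1, 0, 0], "dr": [0, 0, 0], "grip": 0},
  {"travel": [-1, 0, 0], "dr": [0, 0, 0], "grip": 0},
  {"travel": [-0.9, 0, 0], "dr": [0, 0, 0], "grip": 0},
])

```text
time_s: 10.5
position: [503.1, -64.6, 383.5]
tcp_rot: [0.764, 0.646, -0.0, 0.0]
wrist_force: [0.6, 0.0, 0.1]
gripper_width: 0.4
grip_force: 0.0
```

>>> servo_tool([
  {"travel": [0, 0, 0], "dr": [0, 0, 0], "grip": 0},
  {"travel": [0, 0, 0], "dr": [0, 0, 0], "grip": 0},
])

```text
time_s: 10.7
position: [503.5, -63.4, 383.6]
tcp_rot: [0.764, 0.645, 0.0, -0.0]
wrist_force: [0.7, -0.2, 0.4]
gripper_width: 0.3
grip_force: 0.0
```

```bash
python3 - <<'E'
from h import *
s=manip.observe(); print(s['time_s'],s['position'],s['wrist_force'])
W=look('wrist','w3.png'); place('plunger','wrist',W);place('sled_tab','wrist',W);place('press','wrist',W)
for d in manip.silhouettes('plunger','wrist')[:2]:
    v,u=np.nonzero(d['region']); print(d['p'],u.min(),u.max(),v.min(),v.max(),u.mean(),v.mean())
    print(atz('wrist',(u.mean(),v.mean()),260), (atz('wrist',(u.min(),v.mean()),263)-atz('wrist',(u.max(),v.mean()),263)))
E
```

```text
10.7 [503.45379351 -63.43826262 383.55637802] [ 0.6636954  -0.18010319  0.40676686]
wrist plunger place_of 0.83 [520.8   3.  265.8]
wrist plunger place_of 0.24 [ 422.9 -167.1   -1.7]
0.77 283 362 84 166 323.0019681165125 125.3282818342846
[520.4  10.1 260. ] [-40.1   6.7   0. ]
```

View pics/w3.png

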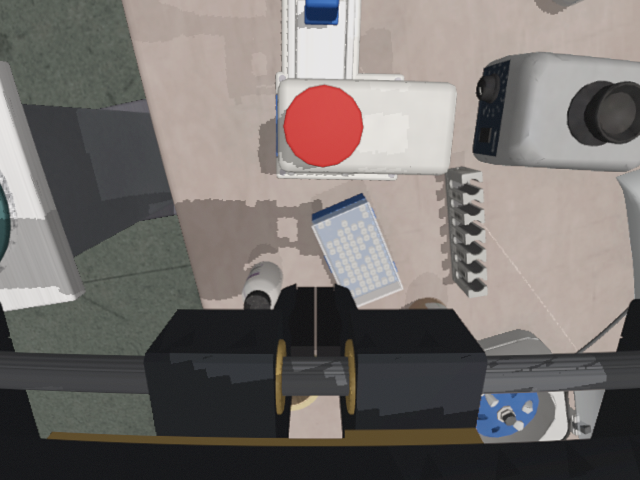

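The red knob is centred at (323,126), which puts it at about (519,8); this agrees with the press origin. I'll move over it and go down to just above contact.

>>> servo_tool([
  {"travel": [0.8, 0.1, 0], "dr": [0, 0, 0], "grip": 0},
  {"travel": [0.8, 0, 0], "dr": [0, 0, 0], "grip": 0},
  {"travel": [0.8, 0, 0.3], "dr": [0, 0, 0], "grip": 0},
  {"travel": [0, 0, 0.7], "dr": [0, 0, 0], "grip": 0},
  {"travel": [0, 0, 0.5], "dr": [0, 0, 0], "grip": 0},
  {"travel": [0, 0, 0], "dr": [0, 0, 0], "grip": 0},
  {"travel": [0, 0, 0], "dr": [0, 0, 0], "grip": 0},
])

```text
time_s: 11.65
position: [518.3, 7.2, 338.4]
tcp_rot: [0.764, 0.646, -0.0, -0.0]
wrist_force: [-0.6, 0.2, 0.6]
gripper_width: 0.7
grip_force: 0.0
```

>>> servo_tool([
  {"travel": [0, 0, 0.1], "dr": [0, 0, 0], "grip": 0},
  {"travel": [0, 0, 0.1], "dr": [0, 0, 0], "grip": 0},
  {"travel": [0, 0, 0], "dr": [0, 0, 0], "grip": 0},
])

```text
time_s: 11.95
position: [518.5, 6.9, 332.8]
tcp_rot: [0.764, 0.646, 0.0, 0.0]
wrist_force: [-0.3, 0.3, -0.5]
gripper_width: 0.3
grip_force: 0.0
```

>>> servo_tool([
  {"travel": [0, 0, 0.1], "dr": [0, 0, 0], "grip": 0},
  {"travel": [0, 0, 0.1], "dr": [0, 0, 0], "grip": 0},
  {"travel": [0, 0, 0], "dr": [0, 0, 0], "grip": 0},
])

```text
time_s: 12.25
position: [518.6, 7.1, 327.0]
tcp_rot: [0.764, 0.646, 0.0, 0.0]
wrist_force: [-0.4, -0.1, 3.0]
gripper_width: 0.4
grip_force: 1.9
```

>>> servo_tool([
  {"travel": [0, 0, 0.1], "dr": [0, 0, 0], "grip": 0},
  {"travel": [0, 0, 0], "dr": [0, 0, 0], "grip": 0},
])

```text
time_s: 12.45
position: [518.6, 7.1, 324.0]
tcp_rot: [0.764, 0.646, 0.0, 0.0]
wrist_force: [-0.4, -1.1, 4.0]
gripper_width: 0.4
grip_force: 2.1
```

>>> servo_tool([
  {"travel": [0, 0, 0.1], "dr": [0, 0, 0], "grip": 0},
  {"travel": [0, 0, 0], "dr": [0, 0, 0], "grip": 0},
])

```text
time_s: 12.65
position: [518.7, 7.1, 320.7]
tcp_rot: [0.764, 0.646, 0.0, 0.0]
wrist_force: [-0.1, 0.3, 3.9]
gripper_width: 0.8
grip_force: 2.3
```

>>> servo_tool([
  {"travel": [0, 0, 0.07], "dr": [0, 0, 0], "grip": 0},
  {"travel": [0, 0, 0], "dr": [0, 0, 0], "grip": 0},
])

```text
time_s: 12.85
position: [518.7, 7.1, 318.9]
tcp_rot: [0.764, 0.646, 0.0, 0.0]
wrist_force: [-0.5, -0.5, 5.2]
gripper_width: 0.3
grip_force: 2.5
```

>>> servo_tool([
  {"travel": [0, 0, 0.05], "dr": [0, 0, 0], "grip": 0},
  {"travel": [0, 0, 0], "dr": [0, 0, 0], "grip": 0},
])

```text
time_s: 13.05
position: [518.7, 7.2, 317.7]
tcp_rot: [0.764, 0.646, 0.0, 0.0]
wrist_force: [-0.3, -1.3, 6.4]
gripper_width: 0.6
grip_force: 3.0
```

>>> servo_tool([
  {"travel": [0, 0, 0.04], "dr": [0, 0, 0], "grip": 0},
  {"travel": [0, 0, 0], "dr": [0, 0, 0], "grip": 0},
])

```text
time_s: 13.25
position: [518.7, 7.1, 316.6]
tcp_rot: [0.764, 0.646, 0.0, 0.0]
wrist_force: [-1.2, -1.7, 6.0]
gripper_width: 0.2
grip_force: 3.3
```

>>> servo_tool([
  {"travel": [0, 0, 0.04], "dr": [0, 0, 0], "grip": 0},
  {"travel": [0, 0, 0], "dr": [0, 0, 0], "grip": 0},
])

```text
time_s: 13.45
position: [518.7, 7.1, 315.5]
tcp_rot: [0.764, 0.646, 0.0, 0.0]
wrist_force: [-1.5, -0.6, 6.7]
gripper_width: 0.5
grip_force: 3.4
```

>>> servo_tool([
  {"travel": [0, 0, 0.04], "dr": [0, 0, 0], "grip": 0},
  {"travel": [0, 0, 0], "dr": [0, 0, 0], "grip": 0},
])

```text
time_s: 13.65
position: [518.7, 7.1, 314.3]
tcp_rot: [0.764, 0.646, 0.0, 0.0]
wrist_force: [-1.2, -0.8, 6.8]
gripper_width: 0.5
grip_force: 3.5
```

>>> servo_tool([
  {"travel": [0, 0, 0.04], "dr": [0, 0, 0], "grip": 0},
  {"travel": [0, 0, 0], "dr": [0, 0, 0], "grip": 0},
])

```text
time_s: 13.85
position: [518.7, 7.1, 313.2]
tcp_rot: [0.764, 0.646, 0.0, 0.0]
wrist_force: [-1.3, -1.3, 7.5]
gripper_width: 0.5
grip_force: 3.6
```

>>> servo_tool([
  {"travel": [0, 0, 0.04], "dr": [0, 0, 0], "grip": 0},
  {"travel": [0, 0, 0], "dr": [0, 0, 0], "grip": 0},
])

```text
time_s: 14.05
position: [518.7, 7.1, 312.0]
tcp_rot: [0.764, 0.646, 0.0, 0.0]
wrist_force: [-1.7, -0.8, 7.0]
gripper_width: 0.2
grip_force: 3.7
```

>>> servo_tool([
  {"travel": [0, 0, 0.04], "dr": [0, 0, 0], "grip": 0},
  {"travel": [0, 0, 0], "dr": [0, 0, 0], "grip": 0},
])

```text
time_s: 14.25
position: [518.6, 7.1, 310.8]
tcp_rot: [0.764, 0.646, 0.0, 0.0]
wrist_force: [-1.7, -1.0, 7.5]
gripper_width: 0.5
grip_force: 3.8
```

>>> servo_tool([
  {"travel": [0, 0, 0.04], "dr": [0, 0, 0], "grip": 0},
  {"travel": [0, 0, 0], "dr": [0, 0, 0], "grip": 0},
])

```text
time_s: 14.45
position: [518.7, 7.1, 309.7]
tcp_rot: [0.764, 0.646, 0.0, 0.0]
wrist_force: [-2.1, -0.5, 7.4]
gripper_width: 0.5
grip_force: 3.9
```

>>> servo_tool([
  {"travel": [0, 0, 0.04], "dr": [0, 0, 0], "grip": 0},
  {"travel": [0, 0, 0], "dr": [0, 0, 0], "grip": 0},
])

```text
time_s: 14.65
position: [518.7, 7.1, 308.7]
tcp_rot: [0.764, 0.646, 0.0, 0.0]
wrist_force: [-2.4, -0.5, 9.0]
gripper_width: 0.2
grip_force: 4.2
```

>>> servo_tool([
  {"travel": [0, 0, 0.04], "dr": [0, 0, 0], "grip": 0},
  {"travel": [0, 0, 0], "dr": [0, 0, 0], "grip": 0},
])

```text
time_s: 14.85
position: [518.6, 7.1, 308.1]
tcp_rot: [0.764, 0.646, 0.0, 0.0]
wrist_force: [-3.6, -1.2, 11.9]
gripper_width: 0.6
grip_force: 5.7
```

The push is climbing on the buffer now: 0.6 mm more travel added about 3 N.

>>> servo_tool([
  {"travel": [0, 0, 0.03], "dr": [0, 0, 0], "grip": 0},
  {"travel": [0, 0, 0], "dr": [0, 0, 0], "grip": 0},
])

```text
time_s: 15.05
position: [518.7, 7.1, 307.8]
tcp_rot: [0.764, 0.646, 0.0, 0.001]
wrist_force: [-4.6, -0.7, 14.0]
gripper_width: 0.5
grip_force: 6.8
```

>>> servo_tool([
  {"travel": [0, 0, 0.02], "dr": [0, 0, 0], "grip": 0},
  {"travel": [0, 0, 0], "dr": [0, 0, 0], "grip": 0},
  {"travel": [0, 0, 0], "dr": [0, 0, 0], "grip": 0},
  {"travel": [0, 0, 0], "dr": [0, 0, 0], "grip": 0},
  {"travel": [0, 0, 0], "dr": [0, 0, 0], "grip": 0},
])

```text
time_s: 15.55
position: [518.7, 7.1, 307.5]
tcp_rot: [0.764, 0.646, 0.001, 0.001]
wrist_force: [-5.3, -1.4, 15.5]
gripper_width: 0.3
grip_force: 7.7
```

>>> servo_tool([
  {"travel": [0, 0, 0], "dr": [0, 0, 0], "grip": 0},
  {"travel": [0, 0, 0], "dr": [0, 0, 0], "grip": 0},
  {"travel": [0, 0, 0], "dr": [0, 0, 0], "grip": 0},
  {"travel": [0, 0, 0], "dr": [0, 0, 0], "grip": 0},
  {"travel": [0, 0, 0], "dr": [0, 0, 0], "grip": 0},
  {"travel": [0, 0, 0], "dr": [0, 0, 0], "grip": 0},
  {"travel": [0, 0, 0], "dr": [0, 0, 0], "grip": 0},
])

```text
time_s: 16.25
position: [518.7, 7.1, 307.5]
tcp_rot: [0.764, 0.646, 0.001, 0.001]
wrist_force: [-5.7, -0.7, 15.3]
gripper_width: 0.1
grip_force: 7.7
```

It held at about 15.4 N for 1.2 s. Releasing straight up.

>>> servo_tool([
  {"travel": [0, 0, -0.2], "dr": [0, 0, 0], "grip": 0},
  {"travel": [0, 0, -0.3], "dr": [0, 0, 0], "grip": 0},
  {"travel": [0, 0, -0.4], "dr": [0, 0, 0], "grip": 0},
  {"travel": [0, 0, -0.6], "dr": [0, 0, 0], "grip": 0},
  {"travel": [0, 0, -0.8], "dr": [0, 0, 0], "grip": 0},
  {"travel": [0, 0, -0.6], "dr": [0, 0, 0], "grip": 0},
  {"travel": [-1, 0, 0], "dr": [0, 0, 0], "grip": 0},
  {"travel": [-1, 0, 0], "dr": [0, 0, 0], "grip": 0},
])

```text
time_s: 17.05
position: [508.4, -51.8, 392.1]
tcp_rot: [0.763, 0.647, 0.0, -0.0]
wrist_force: [0.3, 0.2, 0.4]
gripper_width: 0.1
grip_force: 0.0
```

>>> servo_tool([
  {"travel": [-0.4, 0, 0], "dr": [0, 0, 0], "grip": 0},
  {"travel": [0, 0, 0], "dr": [0, 0, 0], "grip": 0},
  {"travel": [0, 0, 0], "dr": [0, 0, 0], "grip": 0},
])

```text
time_s: 17.35
position: [506.4, -63.3, 391.2]
tcp_rot: [0.764, 0.645, 0.0, -0.001]
wrist_force: [-0.7, 0.2, 1.3]
gripper_width: 0.5
grip_force: 0.0
```

```bash
python3 - <<'E'
from h import *
s=manip.observe(); print(s['time_s'],s['position'],s['wrist_force'])
W=look('wrist','w4.png'); place('plunger','wrist',W)
for d in manip.silhouettes('plunger','wrist')[:1]:
    v,u=np.nonzero(d['region']); print(u.min(),u.max(),v.min(),v.max())
W=look('side','side3.png')
for t in ('sled_tab','plunger','black_cap_bottle','tape_roll','red_cap_bottle'):place(t,'side',W)
W=look('top')
for t in ('sled_tab','red_cap_bottle'):place(t,'top',W)
E
```

```text
17.35 [506.36414325 -63.32075527 391.24140686] [-0.70229205  0.19228939  1.26683293]
wrist plunger place_of 0.77 [520.6   4.6 263.3]
280 356 88 166
side sled_tab place_of 0.62 [535.9 119.4  78.4]
side sled_tab place_of 0.38 [ 416.6 -315.8    1. ]
side plunger place_of 0.57 [511.9  10.6 266.5]
side black_cap_bottle place_of 0.55 [ 416.6 -162.1   -1.8]
side tape_roll place_of 0.62 [ 415.5 -317.3    1.4]
side red_cap_bottle place_of 0.66 [ 416.1 -166.4   -3.6]
top sled_tab place_of 0.54 [537.8 123.8  75.3]
top red_cap_bottle place_of 0.7 [ 625.3 -258.4    5.4]
```

View pics/w4.png

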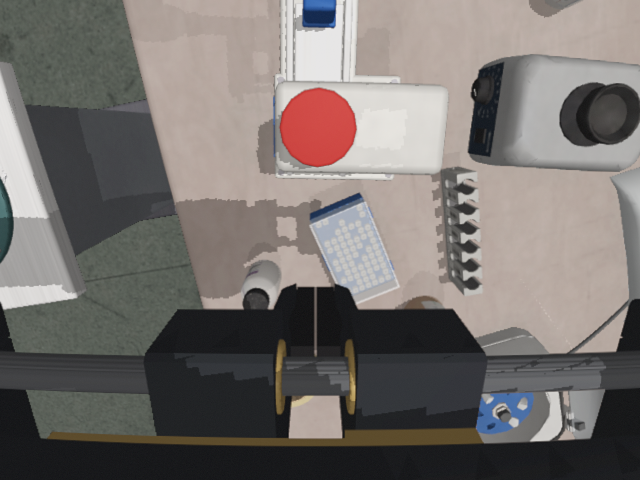

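The plunger is fully up again: the knob at (318,127) shows the same size for this height. The tab at (319,10) is still home and the bystanders haven't moved, so I'm handing in the job.

```bash
python3 -c "
from plant import manip
print(manip.job_done())"
```

```text
the job is handed in; nothing more can be done
None
```

The job is handed in at about 17.6 s: I pushed the sled home, pressed the plunger onto its stop (about 19 mm of stroke) and held it there at about 15.4 N for 1.2 s. It is fully up again, with the sled still home and the bystanders undisturbed in the last camera check; the hand-in returned no verdict.

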